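# Put the round-bottomed flask away in the deep canister

### The arm

A 6-joint arm with a two-finger parallel gripper is mounted at the origin on a cart in front of the work surface, level with it; the furniture and walls round the work are solid. World frame = base frame: x ahead of the robot, y to its left, z up, the work surface at z = 0. Lengths are in mm, angles in rad, forces in N, time in s.
With the tool pointing down it reaches from about 325 to 850 mm from the base axis. Payload 15.5 kg.
Tool frame: the origin (TCP) lies at the very end of the fingers, on their centre line; the grasp point (between the pads) lies 19 mm behind it; z points along the fingers, y is the line along which they close (so a half turn about z gives the same grasp; the last joint's range is limited). The gripper opens to 91 mm and grips with 3 to 60 N. Pads are 32 mm wide; open, the fingers measure 118 mm over their backs; the gripper's body (76 mm by 178 mm) begins 60 mm behind the grasp point.
Start: joints at [-1.415, 0.494, 1.345, -0, 1.302, -0.096], TCP at [155.113, -605.447, 213.915] pointing down, gripper open.
Joint ranges: [-2.91, 2.91], [-0.82, 2.16], [0.22, 2.67], [-1.22, 4.37], [0.12, 2.79], [-3.08, 3.08]. Speed limits (rad/s): [1.89, 1.89, 2.57, 3.01, 3.01, 3.01].

### API

Orientations are given as [roll, pitch, yaw] about the fixed x, y, z axes, in that order (R = Rz(yaw) Ry(pitch) Rx(roll)).
In Python, from cell import manip gives the robot as it stands.
- The arm moves only by the shell command python3 -m inch 'ROWS' [OPENING]. ROWS is JSON, a list of rows, each an object of numbers: "x", "y", "z": the shift along the tool's x, y, z as a fraction of full scale; "yaw": the turn about the tool's z as a fraction of full scale. A call has 1 to 12 rows; each row shifts and turns the commanded pose from where the row before left it, along the tool's axes as they then stand; what a row does not reach is not made up. Full scale, the value 1, is 500 mm for a shift and 4 degrees for a turn. A row lasts 1/10 s, in which the tool goes at most 50 mm and 8.59 degrees, less where a joint would pass 70% of its speed; a pose out of reach is approached as far as the arm can. A call with a number of a shift or a turn outside -1 to 1 is refused whole. A call with a gripper value outside its range is refused whole. OPENING is the opening, from 0 (shut) to 1 (fully open), set as the call begins (- or left out, the last holds). The fingers move at their own pace and stop on an object; the grip force is fixed at half the most. Time passes only in rows, so rows that do not move let the fingers close. It gives the time, the measured TCP pose, the force, the opening and the grip force at its end, in the units of the state.
- manip.observe(): the state, without advancing time (a new reading comes with each control period).
- manip.capture(name): name is "scene" or "top" or "wrist"; returns the picture (480x640x3 uint8, blue, green, red); there is no depth.
- manip.camera_info(name): a dict with "fov_y" (degrees; the focal length in pixels is half the picture's height over the tangent of half this angle, whatever the lens; pixels are square), "cx", "cy" (the principal point, pixels), "R" (3x3) and "t" (3): a world point X has camera coordinates R X + t. Camera axes: x right, y down, z forward; pixel columns grow to the right and rows downward; lengths in mm; the calibration is good to about 2 mm. A picture is of the moment at which its call begins: read the wrist's pose just before it. camera_info takes no time and is no camera call; for the wrist camera it gives the pose at the moment of the call.
- manip.hand_in(): hands the job in; it is judged then, once.
The state is a dict: "time": time; "q": joint angles; "dq": joint speeds; "tau": joint torques, N m; "ee_pos": TCP position; "orientation": TCP orientation; "wrist_force": force on the tool from outside, world axes, zero at the start; "torque": the same for the moment, N m; "gripper_width": finger opening in mm; "grip_force": force on a finger pad.
Only numpy, scipy, OpenCV 4.12 (cv2) and the standard library are available. Lean on these libraries where they do the work, as an engineer would, in place of code of your own. Each camera call takes 0.05 s, during which the arm holds its last target. There are 200 camera calls.

### The job

Take the capped round-bottomed flask out of its cork ring and put it away upright in the deep steel canister, globe down. It is thin glass: lower it gently until the globe rests on the cork in the bottom, without dropping it or pressing it down, and only then let go. Leave the canister and the beaker, dish, vial and bottle around it standing where they are.

Things in the scene. Friction and masses are not known exactly. Their poses are not given: they have to be found in the camera images.
- flask: amber glass flask with a round bottom and a long neck, 122 mm tall, stands upright in the cork ring. Origin: lowest point of the globe, z up along the neck. Globe 52 mm in diameter (0 to 52 mm up), neck 20 mm in diameter (to 100 mm up), ribbed white cap 26 mm in diameter (100 to 122 mm up), fixed. About 0.14 kg, weighted at the bottom so that it rights itself on its globe. It can be held by the cap or the neck.
- flask_cap (a point): centre of the flask's white cap, on its axis 111 mm above the lowest point of the globe
- cork_ring: loose cork ring on the desk that the flask stands in at the start: 72 mm outside, hole 32 mm, 12 mm high, about 0.09 kg; the globe's lowest point hangs about 7 mm above the desk in it. Origin: centre of its underside. It need not stay in place
- canister: deep round open canister of bare steel, loose, 0.6 kg: 100 mm high, 93 mm across the rim, 84 mm inside, floor 4 mm thick. In its bottom a cork ring 12 mm high with a 32 mm hole (its top 28 mm above the canister's underside) lies on a foam pad and yields up to 10 mm at about 0.8 N per mm. A flask seated in that hole sinks it about 2 mm; the globe's lowest point is then about 21 mm above the canister's underside. Origin: centre of its underside, z up
- beaker: bystander: clear glass beaker, 57 mm wide, 66 mm tall, loose; too narrow for the flask. Origin: centre of its underside
- petri_dish: bystander: clear lidded dish, 55 mm wide, 14 mm tall, loose. Origin: centre of its underside
- squat_vial: bystander: white capped vial, 34 mm wide, 56 mm tall, loose. Origin: centre of its underside
- small_bottle: bystander: small white capped bottle, 28 mm wide, 44 mm tall, loose, behind the dish. Origin: centre of its underside
Not all that is in view belongs to the job. Several things have the shape of the flask; the one meant has the colours described above.

How it is judged (in metres and radians):
On the way:
1. the flask has been carried right down into the canister, its globe within 10 mm of its seat on the cork, while still held (z of flask in the frame of canister below 0.032 m and horizontal distance between flask and canister below 0.022 m and contact force between the fingers and flask above 0.5 N), for 0.1 s.
At the end, for the whole second after the job is handed in: the flask rests released and still on the cork in the bottom of the canister: globe's lowest point within 12 mm of the canister's axis and less than 27 mm above the canister's underside, leaning less than 20 degrees; the canister stands upright on the desk (z of flask in the frame of canister below 0.027 m and horizontal distance between flask and canister below 0.012 m and angle between flask's own z axis and vertical below 0.35 rad and angle between canister's own z axis and vertical below 0.1 rad and height (world z) of canister below 0.005 m and linear speed of flask below 0.02 m/s and contact force between the fingers and flask below 0.05 N); the robot touches nothing.
It fails at once if the flask strikes or is pressed on the canister with more than 12 N (contact force between flask and canister above 12 N).
It fails at once if the canister is pushed more than 40 mm away or knocked over (distance of canister from where it was at the start of the episode above 0.04 m or angle between canister's own z axis and vertical above 0.4 rad).
It fails at once if the beaker, the dish, the squat vial or the small bottle is pushed more than 40 mm away or knocked over (distance of any of beaker, petri_dish, squat_vial, small_bottle from where it was at the start of the episode above 0.04 m or angle between any of small_bottle, beaker, squat_vial's own z axis and vertical above 0.5 rad).
It also fails if it takes over 42 s, if anything falls off the work surface, if the arm or the gripper's body presses on something with over 40 N, if the wrist force passes 120 N, or if a joint passes its speed limit or range.

## Working session

There is one attempt and no reset: what is moved stays moved. The work goes in short steps, Python scripts to look and compute and a shell command to move; the robot and the scene stay as the last step left them, time stands still between calls to the robot, and variables do not carry over. Pictures are saved under pics/ and viewed, at most 10 in all, crops included, and the job is handed in when it is done.

```bash
mkdir -p pics; python3 - <<'E'
from cell import manip
import cv2, numpy as np
for n in("scene","top"):
    im=manip.capture(n); cv2.imwrite(f"pics/{n}0.png",im)
    c=manip.camera_info(n); R=np.array(c["R"]);print(n,c["fov_y"],c["cx"],c["cy"],np.round(-R.T@np.array(c["t"])),np.round(R,2).tolist(), [k for k in c])
s=manip.observe();print(s["ee_pos"],s["orientation"],s["time"],s["gripper_width"])
E
```

```text
scene 43.27785418281565 308.7825395124362 240.85289538436825 [-526. -843.  912.] [[0.65, -0.76, -0.01], [-0.36, -0.3, -0.88], [0.67, 0.58, -0.47]] ['fov_y', 'cx', 'cy', 'R', 't']
top 47.10310122664069 319.182609650271 241.82982206027933 [ 492.  146. 1381.] [[0.03, -1.0, 0.01], [-1.0, -0.03, -0.09], [0.09, -0.01, -1.0]] ['fov_y', 'cx', 'cy', 'R', 't']
[ 155.07093035 -605.10248417  213.40599962] [-3.14050737e+00 -1.26490130e-04  2.50784385e-01] 0.1 91.09657963050066
```

View pics/scene0.png

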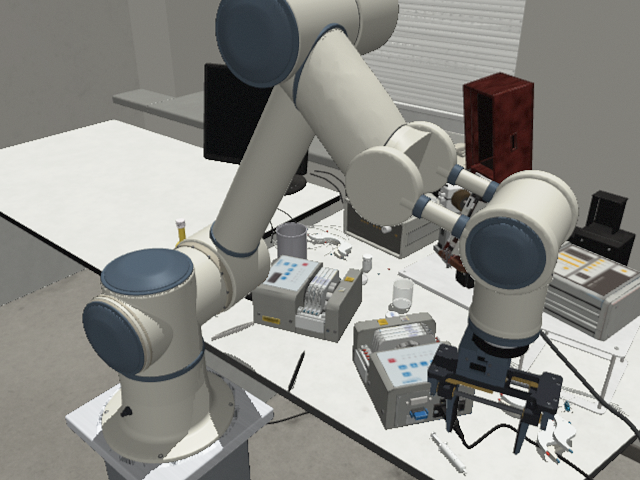

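View pics/top0.png

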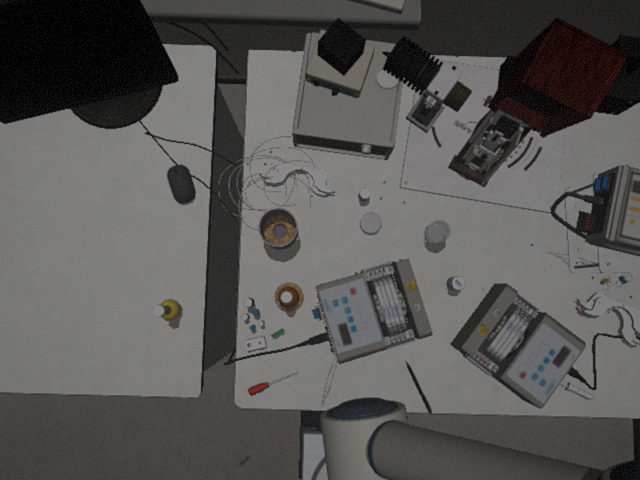

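The top view shows the flask with a white cap in the cork ring at about (289,296), the canister at (280,229), the dish at (371,223), the small bottle at (364,196), the beaker at (436,233) and the vial at (456,284). A yellow look-alike stands on the other desk at (170,310). In the scene view the arm hides the flask. The canister shows at (291,240).

```bash
cat >h.py <<'E'
from cell import manip
import cv2, numpy as np
def cam(n):
    c=manip.camera_info(n); return dict(R=np.array(c["R"]),t=np.array(c["t"]),f=240/np.tan(np.radians(c["fov_y"]/2)),cx=c["cx"],cy=c["cy"])
def ray(c,u,v):
    d=c["R"].T@np.array([(u-c["cx"])/c["f"],(v-c["cy"])/c["f"],1]); return -c["R"].T@c["t"],d/np.linalg.norm(d)
def onz(c,u,v,z):
    o,d=ray(c,u,v); return o+d*(z-o[2])/d[2]
def proj(c,X):
    p=c["R"]@np.array(X,float)+c["t"]; return c["f"]*p[:2]/p[2]+[c["cx"],c["cy"]]
def meet(*rs):
    A=sum(np.eye(3)-np.outer(d,d) for o,d in rs); b=sum((np.eye(3)-np.outer(d,d))@o for o,d in rs)
    return np.linalg.solve(A,b)
E
python3 - <<'E'
from h import *
c=cam("top")
for n,u,v,z in [("cap",288,297,129),("ring",289,297,12),("can",280,229,100),("canfloor",280,229,28),("dish",371,223,14),("bottle",364,193,44),("beaker",436,233,66),("vial",456,283,56),("box",317,290,70),("box2",430,340,70),("boxtop",400,260,70)]:
    print(n,onz(c,u,v,z).round())
im=cv2.imread("pics/top0.png")[180:330,230:390]
cv2.imwrite("pics/crop1.png",cv2.resize(im,None,fx=4.5,fy=3.9*4.5/3.9*0.88))
E
```

```text
cap [481. 202. 129.]
ring [480. 204.  12.]
can [639. 226. 100.]
canfloor [647. 231.  28.]
dish [670.   5.  14.]
bottle [740.  26.  44.]
beaker [ 643. -147.   66.]
vial [ 524. -198.   56.]
box [499. 136.  70.]
box2 [ 388. -134.   70.]
boxtop [575. -60.  70.]
```

View pics/crop1.png

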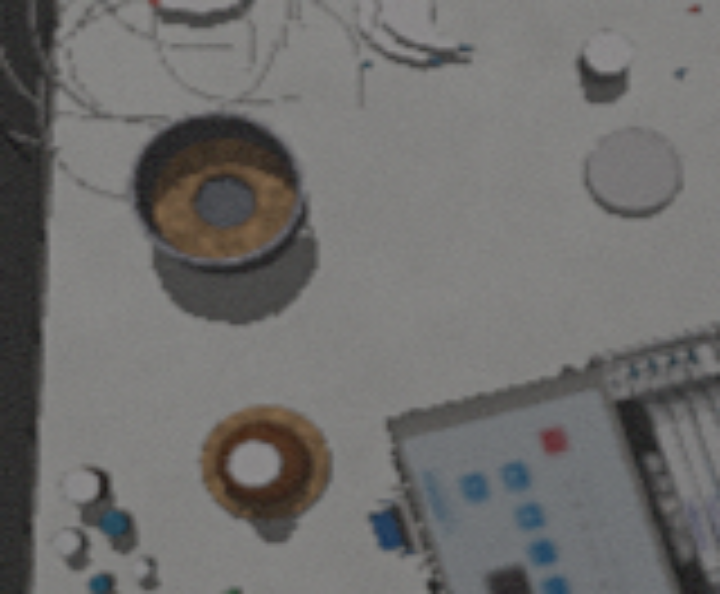

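The crop shows the white cap centred at full-image (286.2,296.9), the amber globe in the cork ring at about (289,297) and the canister rim at (278.2,228.2). So the flask is near (480,206) and the canister near (638,230). I'll move most of the way there, high up.

```bash
python3 -m inch '[{"x":0.057,"y":-0.077,"z":-0.006},{"x":0.057,"y":-0.077,"z":-0.006},{"x":0.057,"y":-0.077,"z":-0.006},{"x":0.057,"y":-0.077,"z":-0.006},{"x":0.057,"y":-0.077,"z":-0.006},{"x":0.057,"y":-0.077,"z":-0.006},{"x":0.057,"y":-0.077,"z":-0.006},{"x":0.057,"y":-0.077,"z":-0.006},{"x":0.057,"y":-0.077,"z":-0.006},{"x":0.057,"y":-0.077,"z":-0.006},{"x":0.057,"y":-0.077},{"x":0.057,"y":-0.077}]' 1
python3 -m inch '[{"x":0.057,"y":-0.077},{"x":0.057,"y":-0.077},{"x":0.057,"y":-0.077},{"x":0.05,"y":-0.06},{}]'
python3 - <<'E'
from h import *
for n in ("wrist","scene"):
    c=cam(n);im=manip.capture(n); cv2.imwrite(f"pics/{n}1.png",im);np.save(f"pics/{n}1.npy",c,allow_pickle=True)
    print(n,(-c["R"].T@c["t"]).round(),c["R"].round(2).tolist(),proj(c,[480,206,118]),proj(c,[638,230,100]))
s=manip.observe();print(s["ee_pos"],s["orientation"],s["time"],s["wrist_force"])
E
```

```text
wrist [ 221. -588.  384.] [[0.25, -0.97, -0.0], [-0.94, -0.24, 0.25], [-0.24, -0.06, -0.97]] [-1321.12024248  -926.98693767] [-1569.64063976 -1569.44387845]
scene [-526. -843.  912.] [[0.65, -0.76, -0.01], [-0.36, -0.3, -0.88], [0.67, 0.58, -0.47]] [258.72068817 246.47854744] [291.10669864 229.43429154]
[ 155.03701515 -605.218056    213.55131638] [-3.14078764e+00 -4.04512585e-05  2.50766812e-01] 0.2 [ 0.19501266  0.20184854 -0.24352554]schema error: expected keys x, y, z, yaw
schema error: expected keys x, y, z, yaw
```

View pics/wrist1.png

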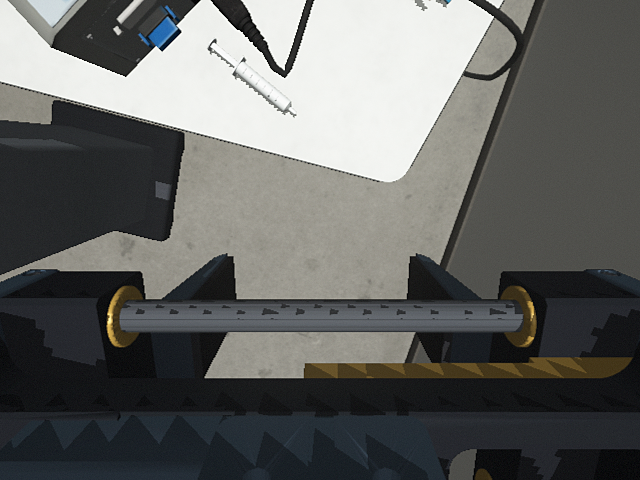

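View pics/scene1.png

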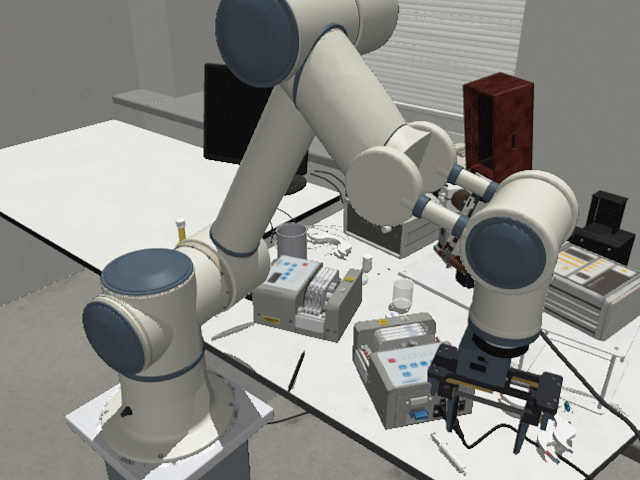

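Rows need all four keys, so nothing has moved. The wrist view shows the fingers at the bottom, with image up along tool x. I'll repeat the move.

```bash
python3 -m inch '[{"x":0.057,"y":-0.077,"z":-0.006,"yaw":0},{"x":0.057,"y":-0.077,"z":-0.006,"yaw":0},{"x":0.057,"y":-0.077,"z":-0.006,"yaw":0},{"x":0.057,"y":-0.077,"z":-0.006,"yaw":0},{"x":0.057,"y":-0.077,"z":-0.006,"yaw":0},{"x":0.057,"y":-0.077,"z":-0.006,"yaw":0},{"x":0.057,"y":-0.077,"z":-0.006,"yaw":0},{"x":0.057,"y":-0.077,"z":-0.006,"yaw":0},{"x":0.057,"y":-0.077,"z":-0.006,"yaw":0},{"x":0.057,"y":-0.077,"z":-0.006,"yaw":0},{"x":0.057,"y":-0.077,"z":0,"yaw":0},{"x":0.057,"y":-0.077,"z":0,"yaw":0}]' 1 | tail -c 600
python3 -m inch '[{"x":0.057,"y":-0.077,"z":0,"yaw":0},{"x":0.057,"y":-0.077,"z":0,"yaw":0},{"x":0.05,"y":-0.06,"z":0,"yaw":0},{"x":0,"y":0,"z":0,"yaw":0}]' | tail -c 600
python3 - <<'E'
from h import *
for n in ("wrist","scene"):
    c=cam(n);im=manip.capture(n); cv2.imwrite(f"pics/{n}2.png",im);np.save(f"pics/{n}2.npy",c,allow_pickle=True)
    print(n,c["f"],(-c["R"].T@c["t"]).round(),proj(c,[480,206,118]),proj(c,[638,230,100]))
s=manip.observe();print(s["ee_pos"],s["orientation"],s["time"],s["wrist_force"])
E
```

```text
time: 1.4
ee_pos: [372.1, -71.2, 244.2]
orientation: [3.141, -0.001, 0.251]
wrist_force: [0.8, -1.2, 0.2]
gripper_width: 91.3
grip_force: 0.0
time: 1.8
ee_pos: [426.1, 54.6, 243.9]
orientation: [-3.141, -0.001, 0.255]
wrist_force: [0.9, -0.8, 1.2]
gripper_width: 91.2
grip_force: 0.0
wrist 343.59893253706025 [492.  72. 415.] [160.3525214  122.17147906] [168.59374372 -96.99926251]
scene 604.9696299862534 [-526. -843.  912.] [258.72068817 246.47854744] [291.10669864 229.43429154]
[424.48427824  51.55071277 243.71490137] [3.14153540e+00 6.21561314e-04 2.53114327e-01] 1.9 [ 0.06969586 -0.80234574 -0.19637102]
```

View pics/wrist2.png

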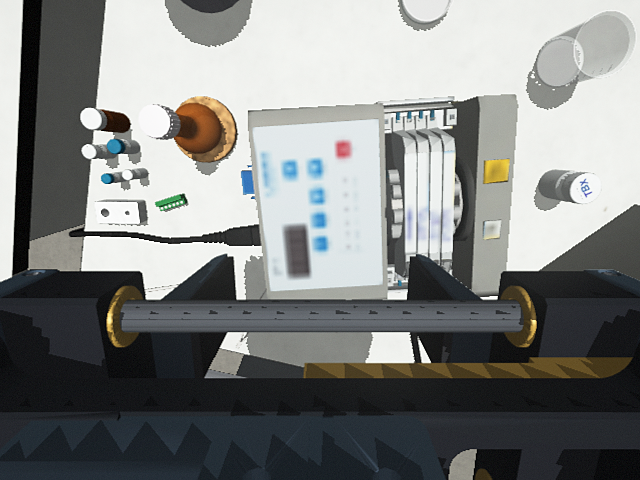

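The wrist view shows the flask with its cap top at (152,120) and cap middle at (160,121), the globe at (200,135), and the canister cut off at the top edge at (210,10). The cap falls where my estimate predicted. Next I'll triangulate it with the top view.

```bash
python3 - <<'E'
from h import *
c=np.load("pics/wrist2.npy",allow_pickle=True).item();t=cam("top")
im=cv2.imread("pics/wrist2.png");hs=cv2.cvtColor(im,cv2.COLOR_BGR2HSV)
amb=cv2.inRange(hs,(4,170,40),(14,255,220));amb[:,:150]=0;amb[:,250:]=0;amb[200:]=0
print("amber bbox",cv2.boundingRect(amb))
for w in ((153,120),(155,120)):
  for p in ((286.2,297),):
    print(meet(ray(c,*w),ray(t,*p)))
print(onz(c,153,120,129),onz(t,286.2,297,129), "globe z33",onz(c,200,137,33))
# gripper target in tool axes
s=manip.observe();y=s["orientation"][2]
d=onz(t,286.2,297,129)[:2]-s["ee_pos"][:2];X=np.array([np.cos(y),np.sin(y)]);Y=np.array([np.sin(y),-np.cos(y)])
print("dx,dy",d@X,d@Y)
E
```

```text
amber bbox (174, 103, 46, 49)
[480.81559598 205.41772004 132.14257093]
[480.92393543 205.60241931 128.47626342]
[480.61692577 206.89247146 129.        ] [480.85865348 205.57244086 129.        ] globe z33 [472.15064638 201.22956555  33.        ]
dx,dy 93.14829325319485 -134.9968828233483
```

The cap top triangulates to about (481,206,129), against 129 expected. I'll move over it.

```bash
python3 -m inch '[{"x":0.0465,"y":-0.0675,"z":0,"yaw":0},{"x":0.0465,"y":-0.0675,"z":0,"yaw":0},{"x":0.0465,"y":-0.0675,"z":0,"yaw":0},{"x":0.0465,"y":-0.0675,"z":0,"yaw":0},{"x":0,"y":0,"z":0.06,"yaw":0},{"x":0,"y":0,"z":0.06,"yaw":0},{"x":0,"y":0,"z":0,"yaw":0},{"x":0,"y":0,"z":0,"yaw":0}]'
python3 - <<'E'
from h import *
c=cam("wrist");im=manip.capture("wrist");cv2.imwrite("pics/wrist3.png",im)
s=manip.observe();y=s["orientation"][2];print(s["ee_pos"],s["time"])
d=np.array([480.8,206.])-s["ee_pos"][:2];print("dx,dy",d@[np.cos(y),np.sin(y)],d@[np.sin(y),-np.cos(y)],proj(c,[481,206,129]),proj(c,[638,230,100]))
E
```

```text
time: 2.7
ee_pos: [481.2, 203.7, 184.4]
orientation: [3.141, 0.001, 0.249]
wrist_force: [0.0, 0.4, 0.5]
gripper_width: 90.9
grip_force: 0.0
[481.83695298 204.02215709 185.16918659] 2.75
dx,dy -0.5165799396803978 -2.1726203593292066 [319.01621191 251.88103311] [342.51745094   7.22274559]
```

View pics/wrist3.png

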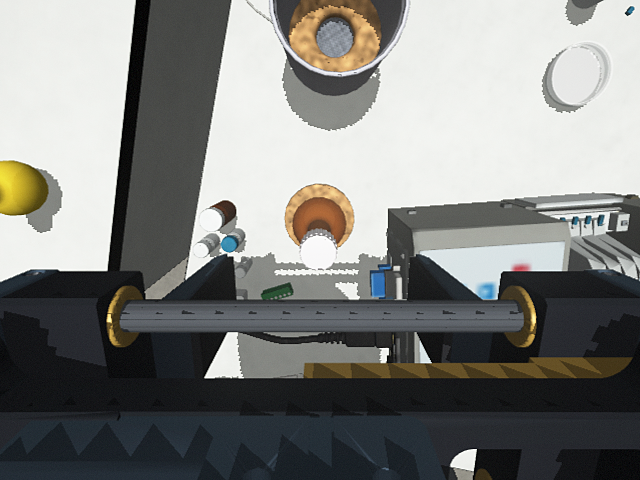

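The cap top shows at (319,250), as predicted, and the canister's hole at about (335,37). I'll narrow the fingers for clearance from the box, then descend and grip.

```bash
python3 -m inch '[{"x":0,"y":-0.004,"z":0,"yaw":0},{"x":0,"y":0,"z":0,"yaw":0},{"x":0,"y":0,"z":0,"yaw":0},{"x":0,"y":0,"z":0.05,"yaw":0},{"x":0,"y":0,"z":0.05,"yaw":0},{"x":0,"y":0,"z":0.04,"yaw":0},{"x":0,"y":0,"z":0.03,"yaw":0},{"x":0,"y":0,"z":0,"yaw":0},{"x":0,"y":0,"z":0,"yaw":0}]' 0.6
python3 -m inch '[{"x":0,"y":0,"z":0,"yaw":0},{"x":0,"y":0,"z":0,"yaw":0},{"x":0,"y":0,"z":0,"yaw":0},{"x":0,"y":0,"z":0,"yaw":0},{"x":0,"y":0,"z":0,"yaw":0},{"x":0,"y":0,"z":0,"yaw":0},{"x":0,"y":0,"z":0,"yaw":0},{"x":0,"y":0,"z":0,"yaw":0}]' 0
```

```text
time: 3.65
ee_pos: [480.9, 206.8, 99.4]
orientation: [-3.142, -0.0, 0.251]
wrist_force: [-0.7, 0.1, 0.7]
gripper_width: 55.0
grip_force: 0.0
time: 4.45
ee_pos: [480.9, 206.8, 99.1]
orientation: [3.142, -0.0, 0.251]
wrist_force: [0.5, -0.7, 6.5]
gripper_width: 25.0
grip_force: 30.0
```

```bash
python3 -m inch '[{"x":0,"y":0,"z":-0.02,"yaw":0},{"x":0,"y":0,"z":-0.04,"yaw":0},{"x":0,"y":0,"z":-0.05,"yaw":0},{"x":0,"y":0,"z":-0.05,"yaw":0},{"x":0,"y":0,"z":-0.05,"yaw":0},{"x":0,"y":0,"z":-0.05,"yaw":0},{"x":0.04,"y":0.004,"z":0,"yaw":0},{"x":0.05,"y":0.006,"z":0,"yaw":0},{"x":0.03,"y":0,"z":0,"yaw":0},{"x":0,"y":0,"z":0,"yaw":0},{"x":0,"y":0,"z":0,"yaw":0}]'
python3 - <<'E'
from h import *
for n in("wrist","top","scene"):
    c=cam(n);im=manip.capture(n);cv2.imwrite(f"pics/{n}4.png",im);np.save(f"pics/{n}4.npy",c,allow_pickle=True)
    print(proj(c,[638,230,100]))
s=manip.observe();print(s["ee_pos"],s["wrist_force"],s["time"])
E
```

```text
time: 5.55
ee_pos: [539.5, 216.7, 228.9]
orientation: [-3.142, 0.001, 0.251]
wrist_force: [-0.2, -0.1, -1.5]
gripper_width: 25.6
grip_force: 30.0
[336.23276105 111.27331947]
[278.49353168 229.17283698]
[291.10669864 229.43429154]
[539.27957327 216.68548358 229.06302602] [-0.06251243  0.36271859 -1.49481588] 5.7
```

View pics/wrist4.png

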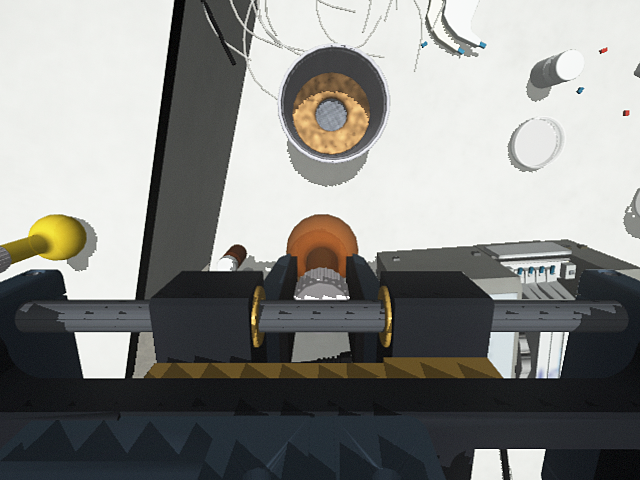

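The flask is held, its globe centred at about (322,249). The canister rim spans u 279–390 and v 45–163, with its centre near (334,104), and its cork hole is at (331,115). The height check follows.

```bash
python3 - <<'E'
from h import *
c=np.load("pics/wrist4.npy",allow_pickle=True).item();t=np.load("pics/top4.npy",allow_pickle=True).item()
im=cv2.imread("pics/wrist4.png");h=cv2.cvtColor(im,cv2.COLOR_BGR2HSV)
sub=h[90:140,308:356];m=cv2.inRange(sub,(0,0,40),(179,70,200));n,l,st,ce=cv2.connectedComponentsWithStats(m)
i=1+np.argmax(st[1:,4]);hole=ce[i]+[308,90];print("hole",hole,st[i])
amb=cv2.inRange(h,(4,120,40),(16,255,230));amb[:200]=0;amb[275:]=0;amb[:,:283]=0;amb[:,362:]=0
pts=np.argwhere(amb)[:,::-1];x,y,w,hh=cv2.boundingRect(amb);print("globe bbox",x,y,w,hh)
print("globe predicted",proj(c,[539.3,216.7,163]),"radius",c["f"]*26/(c["R"]@[539.3,216.7,163]+c["t"])[2])
print("rim wrist",onz(c,334.5,104,100),"rim top",onz(t,278.2,228.2,100),"meet",meet(ray(c,334.5,104),ray(t,278.2,228.2)))
# width-based depth
d=c["f"]*93/111;print("rim depth by size",d,"z",ray(c,334.5,104)[0]+ray(c,334.5,104)[1]*d/(c["R"]@ray(c,334.5,104)[1])[2])
print("hole z28",onz(c,*hole,28),"hole top",onz(t,230+224/4.5,180+201/3.96,28), meet(ray(c,*hole),ray(t,230+224/4.5,180+201/3.96)))
s=manip.observe();y=s["orientation"][2]
for C in ((641,230),(645,232)):
  d=np.array(C)-s["ee_pos"][:2];print(d@[np.cos(y),np.sin(y)],d@[np.sin(y),-np.cos(y)])
E
```

```text
hole [330.78282209 114.36441718] [  7   8  32  33 815]
globe bbox 287 215 71 60
globe predicted [322.25279376 248.33383708] radius 36.28108587490289
rim wrist [643.06972631 232.82243005 100.        ] rim top [640.27142824 230.76218265 100.        ] meet [644.56456588 232.53500763  75.81718791]
rim depth by size 287.8801867202397 z [643.97162502 232.78422307  92.70428365]
hole z28 [641.42509436 233.57009573  28.        ] hole top [642.35726434 231.41781572  28.        ] [6.44772562e+02 2.33341942e+02 7.39632664e-02]
101.84124851579013 12.356442124291698
106.21255165766094 11.412138761028405
```

The rim and hole from both views agree on a canister axis at about (642,232.5). The globe hangs where predicted.

```bash
python3 -m inch '[{"x":0.04,"y":0.005,"z":0,"yaw":0},{"x":0.06,"y":0.005,"z":0,"yaw":0},{"x":0.06,"y":0.005,"z":0,"yaw":0},{"x":0.047,"y":0.005,"z":0,"yaw":0},{"x":0,"y":0,"z":0,"yaw":0},{"x":0,"y":0,"z":0,"yaw":0},{"x":0,"y":0,"z":0,"yaw":0}]'
python3 - <<'E'
from h import *
c=cam("wrist");im=manip.capture("wrist");cv2.imwrite("pics/wrist5.png",im);np.save("pics/wrist5.npy",c,allow_pickle=True)
s=manip.observe();print(s["ee_pos"],s["time"],s["wrist_force"],proj(c,[642,232.5,100]),proj(c,[642,232.5,28]))
E
```

```text
time: 6.4
ee_pos: [641.8, 232.7, 229.0]
orientation: [-3.142, 0.001, 0.251]
wrist_force: [-0.5, -0.2, -1.5]
gripper_width: 25.2
grip_force: 30.0
[641.8531642  232.76971404 229.17281396] 6.45 [ 0.06368213 -0.78545993 -1.28642248] [322.44204987 228.23446836] [322.25255509 213.56459278]
```

View pics/wrist5.png

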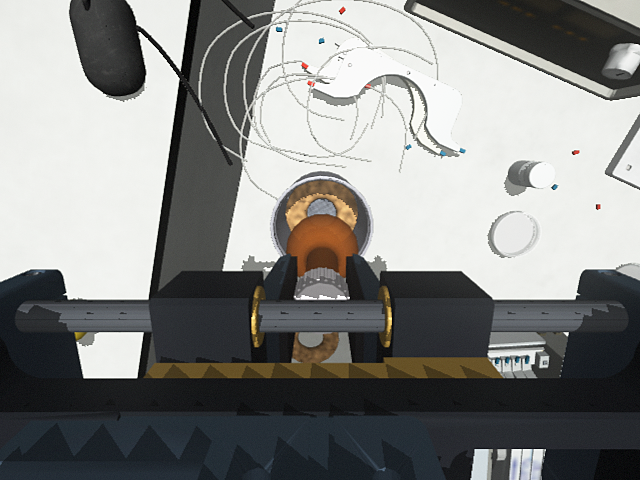

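The rim centre shows at (321.5,227) and the hole at (321,211), each within 2–3 px of the prediction. I'll add a 1.5 mm shift along tool x and lower into the canister.

```bash
python3 -m inch '[{"x":0.003,"y":0,"z":0.03,"yaw":0},{"x":0,"y":0,"z":0.04,"yaw":0},{"x":0,"y":0,"z":0.04,"yaw":0},{"x":0,"y":0,"z":0.03,"yaw":0},{"x":0,"y":0,"z":0.02,"yaw":0},{"x":0,"y":0,"z":0.02,"yaw":0},{"x":0,"y":0,"z":0.01,"yaw":0},{"x":0,"y":0,"z":0.01,"yaw":0},{"x":0,"y":0,"z":0,"yaw":0},{"x":0,"y":0,"z":0,"yaw":0},{"x":0,"y":0,"z":0,"yaw":0}]'
```

```text
time: 7.55
ee_pos: [644.6, 233.3, 129.4]
orientation: [3.142, -0.001, 0.251]
wrist_force: [0.8, 0.5, -0.8]
gripper_width: 25.0
grip_force: 30.0
```

```bash
python3 -m inch '[{"x":0,"y":0,"z":0.004,"yaw":0},{"x":0,"y":0,"z":0.004,"yaw":0},{"x":0,"y":0,"z":0.004,"yaw":0},{"x":0,"y":0,"z":0.004,"yaw":0},{"x":0,"y":0,"z":0.004,"yaw":0},{"x":0,"y":0,"z":0,"yaw":0},{"x":0,"y":0,"z":0,"yaw":0}]'
python3 -m inch '[{"x":0,"y":0,"z":0.002,"yaw":0},{"x":0,"y":0,"z":0.002,"yaw":0},{"x":0,"y":0,"z":0,"yaw":0},{"x":0,"y":0,"z":0,"yaw":0}]'
python3 -m inch '[{"x":0,"y":0,"z":0.002,"yaw":0},{"x":0,"y":0,"z":0,"yaw":0},{"x":0,"y":0,"z":0,"yaw":0}]'
```

```text
time: 8.25
ee_pos: [644.3, 233.2, 118.9]
orientation: [3.142, 0.0, 0.251]
wrist_force: [1.0, 0.0, -2.0]
gripper_width: 25.2
grip_force: 30.0
time: 8.65
ee_pos: [644.3, 233.2, 116.9]
orientation: [-3.142, 0.0, 0.251]
wrist_force: [-0.0, 0.1, -1.7]
gripper_width: 25.0
grip_force: 30.0
time: 8.95
ee_pos: [644.2, 233.2, 115.9]
orientation: [-3.142, 0.0, 0.251]
wrist_force: [-0.2, 0.1, -0.8]
gripper_width: 25.3
grip_force: 30.0
```

```bash
python3 -m inch '[{"x":0,"y":0,"z":0.002,"yaw":0},{"x":0,"y":0,"z":0,"yaw":0},{"x":0,"y":0,"z":0,"yaw":0},{"x":0,"y":0,"z":0,"yaw":0}]'
python3 -m inch '[{"x":0,"y":0,"z":0.002,"yaw":0},{"x":0,"y":0,"z":0,"yaw":0},{"x":0,"y":0,"z":0,"yaw":0},{"x":0,"y":0,"z":0,"yaw":0}]'
python3 - <<'E'
from h import *
c=cam("scene");cv2.imwrite("pics/scene6.png",manip.capture("scene"))
f=[]
for i in range(6): manip.capture("top");f.append(manip.observe()["wrist_force"])
print(np.mean(f,0),np.std(f,0))
E
```

```text
time: 9.35
ee_pos: [644.3, 233.2, 114.9]
orientation: [3.142, -0.0, 0.251]
wrist_force: [-0.2, 0.4, -1.5]
gripper_width: 25.1
grip_force: 30.0
time: 9.75
ee_pos: [644.3, 233.2, 114.0]
orientation: [3.142, -0.0, 0.251]
wrist_force: [0.3, 0.1, 0.0]
gripper_width: 25.6
grip_force: 30.0
[-0.34857236 -0.05499789 -0.42292199] [0.64658527 0.5057069  0.36828816]
```

The cork now bears about 1 N of the 1.4 N weight. One more 0.5 mm step, then check.

```bash
python3 -m inch '[{"x":0,"y":0,"z":0.001,"yaw":0},{"x":0,"y":0,"z":0,"yaw":0},{"x":0,"y":0,"z":0,"yaw":0}]'
python3 - <<'E'
from h import *
f=[]
for i in range(8): manip.capture("top");f.append(manip.observe()["wrist_force"])
print(np.mean(f,0))
E
```

```text
time: 10.4
ee_pos: [644.3, 233.2, 113.5]
orientation: [-3.142, -0.0, 0.251]
wrist_force: [0.0, -0.5, 0.9]
gripper_width: 25.1
grip_force: 30.0
[-0.16588315 -0.03878412  0.0337969 ]
```

The force is zero, so the cork carries the flask's whole weight and nothing presses on it. I'll release and retreat straight up.

```bash
python3 -m inch '[{"x":0,"y":0,"z":0,"yaw":0},{"x":0,"y":0,"z":0,"yaw":0},{"x":0,"y":0,"z":0,"yaw":0},{"x":0,"y":0,"z":0,"yaw":0},{"x":0,"y":0,"z":0,"yaw":0},{"x":0,"y":0,"z":-0.01,"yaw":0},{"x":0,"y":0,"z":-0.03,"yaw":0},{"x":0,"y":0,"z":-0.05,"yaw":0},{"x":0,"y":0,"z":-0.06,"yaw":0},{"x":0,"y":0,"z":-0.06,"yaw":0},{"x":0,"y":0,"z":0,"yaw":0}]' 0.7
python3 -m inch '[{"x":-0.06,"y":0,"z":0,"yaw":0},{"x":-0.08,"y":0,"z":0,"yaw":0},{"x":-0.06,"y":0,"z":0,"yaw":0},{"x":0,"y":0,"z":0,"yaw":0},{"x":0,"y":0,"z":0,"yaw":0},{"x":0,"y":0,"z":0,"yaw":0}]'
python3 - <<'E'
from h import *
c=cam("wrist");im=manip.capture("wrist");cv2.imwrite("pics/wrist7.png",im)
print(proj(c,[642,232.5,100]),"cap top exp",proj(c,[643,233,143]));print(manip.observe()["ee_pos"])
E
```

```text
time: 11.9
ee_pos: [646.5, 233.8, 224.4]
orientation: [-3.142, -0.008, 0.251]
wrist_force: [-0.6, 0.3, 1.3]
gripper_width: 63.9
grip_force: 0.0
time: 12.5
ee_pos: [548.3, 208.6, 218.8]
orientation: [3.142, -0.001, 0.251]
wrist_force: [-0.6, 0.2, -0.1]
gripper_width: 64.0
grip_force: 0.0
[322.24800473 112.99842771] cap top exp [322.04975809 104.70244935]
[548.31249615 208.56953421 218.61284786]
```

View pics/wrist7.png

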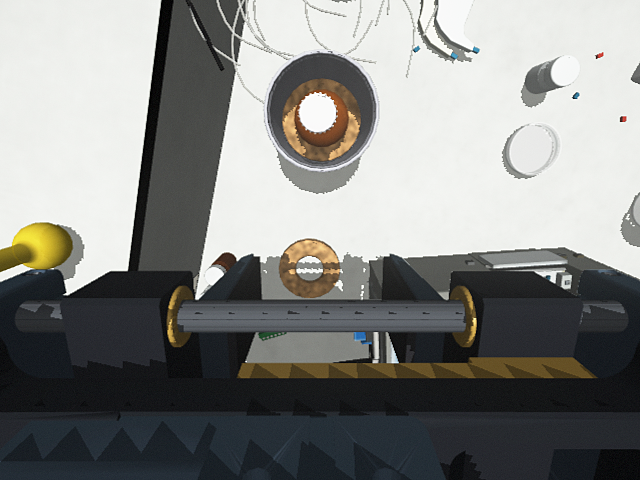

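The flask stands in the canister, globe at (322,119) on the cork ring and cap at (319,112), leaning only about 3°. The dish and the small bottle look in place, and the gripper is clear. I'll hand in.

```bash
python3 -c "
from cell import manip
print(manip.hand_in())"
```

```text
the job is handed in; nothing more can be done
None
```

The flask is seated upright on the cork in the canister, leaning about 3°, released with no downward force; I handed the job in at about 12.5 s, and no verdict came back.

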